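# Rub down a glued cardboard seam on the sprung jig

## Task

Pick the cardboard offcut off the panel and put it in the blue bin. Then take the wooden rubbing block by its handle, set it lengthwise on the taped seam at the blue-striped end, press until the springy bed is about half-way down, and rub along the seam to the red-striped end, keeping the bed about half-way down all the way: never let up over the seam and never bottom the bed out. Then put the block back upright on its cork mat, and leave the glue bottle, the gear and the tape roll alone.

Things in the scene. Friction and masses are not known exactly. Their poses are not given: they have to be found in the camera images.
- jig: Fixed low plywood jig, 150 (x) x 320 (y) mm, its wooden rim 22 mm high; carries the sprung bed in the middle. Origin: centre of its underside on the table; z up, y runs along the seam towards the blue-striped end.
- bed (a joint): How far the sprung bed is pressed down, m: 0 = up (at rest), 0.012 = bottomed out; half-way is 0.006. It moves straight down without tilting, and takes about 2 N to start, 8 N half-way, 14 N to bottom. The bed is 110 (x) x 270 (y) mm, topped with two brown cardboard panels; at rest its top is 40 mm above the table.
- seam_mid (a point): Middle of the seam, on top of the bed (moves down with it). y along the seam towards the blue-striped end, z up. The seam is the white paper tape, 24 mm wide and 250 mm long, along the centre line of the bed.
- seam_start (a point): Where the block's centre should be to begin: on the tape, 85 mm from the seam's middle, at the end with the blue stripe (the stripe lies across the bed's end edge, beyond the tape). The 80 mm long block then ends flush with the tape's end.
- seam_end (a point): Where the block's centre should be to finish: on the tape, 85 mm from the middle, at the end with the red stripe.
- block: Wooden rubbing block, loose, 0.2 kg: dark sole 80 (x) x 44 (y) x 16 mm high, with a pale handle on its middle 44 (x) x 26 (y) mm, from 16 to 52 mm above the underside. Origin: centre of the underside; x lengthwise, z up. Starts on the cork mat.
- mat: Fixed cork mat, 120 (x) x 100 (y) x 5 mm thick, the block's place. Origin: centre of its underside, on the table.
- bin: Fixed blue open bin for scraps, 140 x 140 x 85 mm high, walls 4 mm. Origin: centre of its underside, on the table.
- offcut: Offcut of laminated brown cardboard, a firm block 60 (x) x 30 (y) x 28 mm high, 30 g, lying on the seam. Origin: centre of its underside.
- glue: Bystander: white glue bottle with a blue label, standing, 60 mm in diameter, 150 mm high, on the table beyond the jig. Origin: centre of its underside.
- gear: Bystander: cardboard gear lying flat, 86 mm across, 18 mm high, beyond the jig. Origin: centre of its underside.
- roll: Bystander: roll of kraft tape lying flat, 84 mm outside, 24 mm high, beyond the jig. Origin: centre of its underside.
Things that resemble listed ones, but are neither listed nor needed, are in the scene too. Of the things like the block, leave any that is yellow; of the rest the larger one is meant.

How it is judged (in metres and radians):
On the way, in this order (a step that is already met when the one before it is completed fails the run):
1. the offcut lies in the blue bin, released (x of offcut in the frame of bin between -0.068 and 0.068 m and y of offcut in the frame of bin between -0.068 and 0.068 m and z of offcut in the frame of bin below 0.075 m and contact force between the fingers and offcut below 0.1 N), for 0.2 s.
2. the block is pressed onto the seam at the blue-striped end: centre more than 70 mm from the middle, within 10 mm of the seam line, lengthwise within 0.25 rad, bed down 2.5 to 9.5 mm (value of joint bed between 0.0025 and 0.0095 m and x of block in the frame of seam_mid between -0.01 and 0.01 m and z of block in the frame of seam_mid between -0.005 and 0.005 m and angle between the x axis of block and the y axis of seam_mid, either way round below 0.25 rad and angle between block's own z axis and vertical below 0.15 rad and contact force between block and jig above 1.5 N and y of block in the frame of seam_mid above 0.07 m), for 0.2 s.
3. still pressed the same way, the block passes the middle of the seam (within 20 mm) (value of joint bed between 0.0025 and 0.0095 m and x of block in the frame of seam_mid between -0.01 and 0.01 m and z of block in the frame of seam_mid between -0.005 and 0.005 m and angle between the x axis of block and the y axis of seam_mid, either way round below 0.25 rad and angle between block's own z axis and vertical below 0.15 rad and contact force between block and jig above 1.5 N and y of block in the frame of seam_mid between -0.02 and 0.02 m), for 0.05 s.
4. still pressed the same way, the block reaches the red-striped end: centre more than 70 mm beyond the middle (value of joint bed between 0.0025 and 0.0095 m and x of block in the frame of seam_mid between -0.01 and 0.01 m and z of block in the frame of seam_mid between -0.005 and 0.005 m and angle between the x axis of block and the y axis of seam_mid, either way round below 0.25 rad and angle between block's own z axis and vertical below 0.15 rad and contact force between block and jig above 1.5 N and y of block in the frame of seam_mid below -0.07 m), for 0.1 s.
At the end, for the whole second after the job is handed in: The offcut lies in the bin; the block stands upright (within 0.1 rad), flat on the cork mat, its centre within 40 mm (mat x) and 30 mm (mat y) of the mat's centre; both released and at rest (all of step 1 and x of block in the frame of mat between -0.04 and 0.04 m and y of block in the frame of mat between -0.03 and 0.03 m and z of block in the frame of mat between 0.002 and 0.008 m and angle between block's own z axis and vertical below 0.1 rad and linear speed of each of block, offcut below 0.02 m/s and contact force between the fingers and block below 0.1 N); the robot touches nothing.
It fails at once if the block is over the middle part of the seam (centre within 60 mm of the middle), low enough to rub, with the bed pressed less than 1.5 mm: pressure let up on the stroke (y of block in the frame of seam_mid between -0.06 and 0.06 m and x of block in the frame of seam_mid between -0.04 and 0.04 m and z of block in the frame of seam_mid between -0.01 and 0.008 m and value of joint bed below 0.0015 m).
It fails at once if the bed is bottomed out (pressed more than 11.3 mm) (value of joint bed above 0.0113 m).
It fails at once if the glue bottle is moved more than 20 mm or tipped (distance of glue from where it was at the start of the episode above 0.02 m or angle between glue's own z axis and vertical above 0.3 rad).
It fails at once if the cardboard gear is moved more than 20 mm or tipped (distance of gear from where it was at the start of the episode above 0.02 m or angle between gear's own z axis and vertical above 0.3 rad).
It fails at once if the roll of tape is moved more than 20 mm or tipped (distance of roll from where it was at the start of the episode above 0.02 m or angle between roll's own z axis and vertical above 0.3 rad).
It also fails if it takes over 67 s, if anything falls off the work surface, if the arm or the gripper's body presses on something with over 40 N, if the wrist force passes 120 N, or if a joint passes its speed limit or range.

## Robot

A 6-joint arm with a two-finger parallel gripper is mounted at the origin on the work surface. World frame = base frame: x ahead of the robot, y to its left, z up, the work surface at z = 0. Lengths are in m, angles in degrees, forces in N, time in s.
With the tool pointing down it reaches from about 0.3 to 0.75 m from the base axis. Payload 8.5 kg.
Tool frame: the origin (TCP) lies at the very end of the fingers, on their centre line; the grasp point (between the pads) lies 19 mm behind it; z points along the fingers, y is the line along which they close (so a half turn about z gives the same grasp; the last joint's range is limited). The gripper opens to 88 mm and grips with 3 to 60 N. Pads are 18 mm wide; open, the fingers measure 123 mm over their backs; the gripper's body (75 mm by 187 mm) begins 45 mm behind the grasp point.
Start: joints at [-12.336, 21.807, 74.336, -0, 83.858, -12.336], TCP at [0.55, 0, 0.239] pointing down, gripper open.
Joint ranges: [-178.18, 178.18], [-50.72, 133.34], [12.68, 142.11], [-81.47, 261.47], [9.98, 163.14], [-165.26, 165.26]. Speed limits (degrees/s): [136.94, 136.94, 180, 180, 180, 180].

## Interface

Orientations are given as [roll, pitch, yaw] about the fixed x, y, z axes, in that order (R = Rz(yaw) Ry(pitch) Rx(roll)).
In Python, from rig import env gives the robot as it stands. The module is installed in compiled form; this text tells all that it offers.
- The arm moves only by the tool drive_tool, never from a script. Its argument "plan" is a list of rows, each an object of numbers: "dx", "dy", "dz": the shift along the tool's x, y, z scaled (see below); "wx", "wy", "wz": the turn, a rotation vector about the tool's x, y, z scaled (see below). In form: [{"dx": .., "dy": .., "dz": .., "wx": .., "wy": .., "wz": ..}, ...]. A call has 1 to 12 rows; each row shifts and turns the commanded pose from where the row before left it, along the tool's axes as they then stand; what a row does not reach is not made up. The controller multiplies each number of a shift by 0.04 m and each number of a turn by pi rad. A row lasts 1/10 s, in which the tool goes at most 50 mm and 8.59 degrees, less where a joint would pass 70% of its speed; a pose out of reach is approached as far as the arm can. A call with a number of a shift or a turn outside -1 to 1 is refused whole. A call with a gripper value outside its range is refused whole. "grip" is the opening, from -1 (shut) to 1 (fully open), set as the call begins (left out, the last holds). The fingers move at their own pace and stop on an object; the grip force is fixed at half the most. Time passes only in rows, so rows that do not move let the fingers close. It gives the time, the measured TCP pose, the force, the opening and the grip force at its end, in the units of the state.
- env.read_state(): the state, without advancing time (a new reading comes with each control period).
- env.grab_frame(name): name is "scene" or "side" or "wrist"; returns the picture (400x640x3 uint8, blue, green, red); there is no depth.
- env.camera_model(name): a dict with "intrinsics" (3x3 intrinsics, pixels), "view" (4x4, takes a point from world to camera coordinates); the wrist camera has in their place "T_tool_cam" (4x4, takes a point from camera to tool coordinates, whose origin is the TCP and whose axes are the flange's). Camera axes: x right, y down, z forward; pixel columns grow to the right and rows downward; lengths in m; the calibration is good to about 2 mm. A picture is of the moment at which its call begins: read the wrist's pose just before it. camera_model takes no time and is no camera call.
- env.finish_job(): hands the job in; it is judged then, once.
The state is a dict: "clock": time; "joint_positions": joint angles; "qvel": joint speeds; "joint_efforts": joint torques, N m; "ee_pos": TCP position; "tool_rot": TCP orientation; "force": force on the tool from outside, world axes, zero at the start; "wrist_torque": the same for the moment, N m; "finger_gap": opening from 0.0 (shut) to 1.0 (fully open); "grasp_force": force on a finger pad.
Only numpy, scipy, OpenCV 4.12 (cv2) and the standard library are available. Lean on these libraries where they do the work, as an engineer would, in place of code of your own. Each camera call takes 0.05 s, during which the arm holds its last target. There are 200 camera calls.

## Working session

There is one attempt and no reset: what is moved stays moved. The work goes in short steps, Python scripts to look and compute and a tool call to move; the robot and the scene stay as the last step left them, time stands still between calls to the robot, and variables do not carry over. Pictures are saved under pics/ and viewed, at most 11 in all, crops included, and the job is handed in when it is done.

Besides the shell and the picture viewer there is one more tool, called after "Request:" as a command line: name --argument value ..., lists and objects as JSON in quotes. drive_tool: Moves the arm, as the interface text tells. Shifts and turns lie within -1 to 1; 1 stands for 0.04 m of shift or pi rad of turn. Its arguments: {"type":"object","properties":{"plan":{"type":"array"},"grip":{"type":"number"}},"required":["plan"]}

```bash
mkdir -p pics
python3 - <<'E'
from rig import env
import cv2,numpy as np
s=env.read_state();print({k:s[k] for k in('clock','ee_pos','tool_rot','force','finger_gap')})
for n in('scene','side','wrist'):
    cv2.imwrite(f'pics/{n}0.png',env.grab_frame(n))
    m=env.camera_model(n);print(n,{k:np.round(v,4).tolist() for k,v in m.items()})
E
```

```text
{'clock': 0.0, 'ee_pos': array([5.49721770e-01, 6.05083583e-05, 2.38156229e-01]), 'tool_rot': array([-1.79920248e+02, -1.71015890e-02,  9.00003593e+01]), 'force': array([ 0.43044748,  0.37323892, -0.22359717]), 'finger_gap': 0.9997011901682397}
scene {'intrinsics': [[377.8205, 0.0, 314.1975], [0.0, 377.8205, 198.3838], [0.0, 0.0, 1.0]], 'view': [[0.7994, 0.6006, 0.016, -0.4479], [0.4965, -0.6454, -0.5804, -0.2647], [-0.3383, 0.4719, -0.8141, 1.1154], [0.0, 0.0, 0.0, 1.0]]}
side {'intrinsics': [[370.0253, 0.0, 318.7049], [0.0, 370.0253, 195.463], [0.0, 0.0, 1.0]], 'view': [[0.996, -0.0898, -0.0002, -0.544], [-0.069, -0.7636, -0.642, 0.0835], [0.0575, 0.6394, -0.7667, 0.9107], [0.0, 0.0, 0.0, 1.0]]}
wrist {'intrinsics': [[306.6942, 0.0, 317.8784], [0.0, 306.6942, 201.9386], [0.0, 0.0, 1.0]], 'T_tool_cam': [[0.0002, -0.9536, -0.3012, 0.0786], [1.0, 0.0005, -0.0007, -0.0009], [0.0008, -0.3012, 0.9536, -0.146], [0.0, 0.0, 0.0, 1.0]]}
```

View pics/scene0.png

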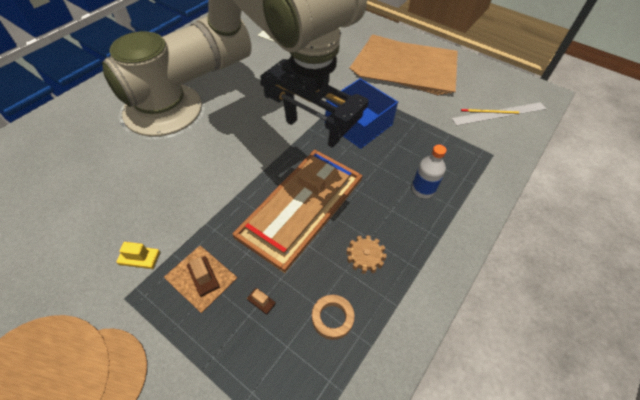

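View pics/side0.png

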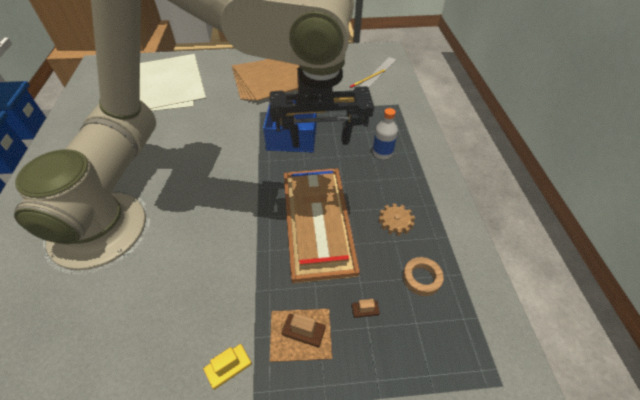

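Both views show three block-like things. In side-view pixels they are yellow at (227,366), large dark on the cork mat at (303,329), and small dark at (366,307). The one on the mat fits, because it is not yellow and is the larger of the other two. The jig has its blue stripe at the far end (313,173) and its red stripe near (323,261). The bin is at (291,132). I'll confirm in an enlarged crop.

Run:
```python
import cv2,numpy as np
a=cv2.imread('pics/side0.png')[95:385,200:440]; b=cv2.imread('pics/scene0.png')[70:320,150:400]
A=cv2.resize(a[:200,50:170],None,fx=3,fy=3,interpolation=3)  # side x250..370,y95..295
B=cv2.resize(a[200:,0:200],None,fx=2.2,fy=2.2,interpolation=3) # side x200..400,y295..385
C=cv2.resize(b[170:,0:140],None,fx=3.1,fy=3.1,interpolation=3) # scene x150..290,y240..320
o=np.zeros((600,800,3),np.uint8);o[:600,:360]=A;o[:198,360:800]=B;o[210:210+C.shape[0],360:360+C.shape[1]]=C
cv2.imwrite('pics/crop1.png',o)
```

```text
(no output)
```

View pics/crop1.png

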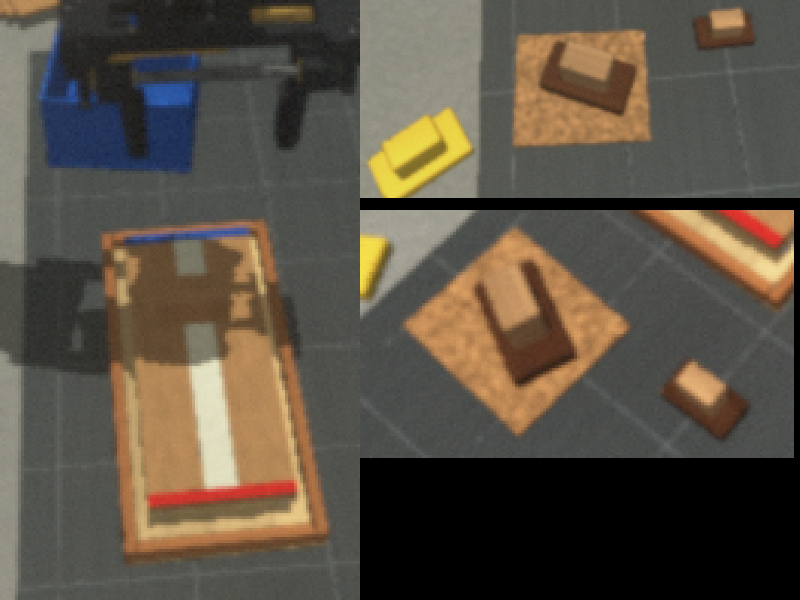

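View pics/wrist0.png

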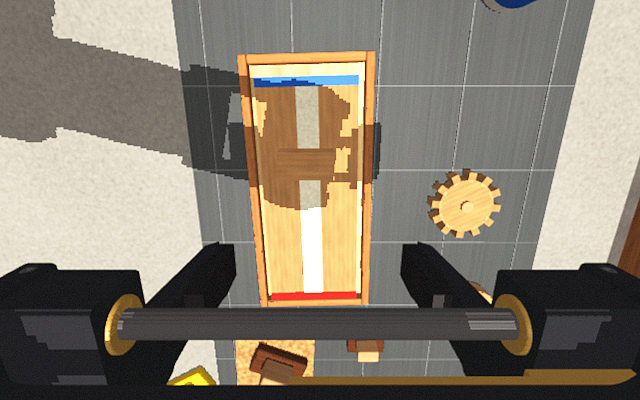

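The crop confirms it: a brown, larger block on the cork mat, with a small twin at the right and the yellow one off the mat. The wrist view shows the jig with the offcut at about (306,163) lying across the seam. The tape runs from (308,87) to (312,292), the blue stripe is at row 80 and the red one at row 296.

```bash
cat > h.py <<'E'
from rig import env
import numpy as np
from scipy.spatial.transform import Rotation as R
def tool():
    s=env.read_state();T=np.eye(4);T[:3,:3]=R.from_euler('xyz',s['tool_rot'],degrees=True).as_matrix();T[:3,3]=s['ee_pos'];return T
def pix(n,pts,z,T=None):
    m=env.camera_model(n);C=np.linalg.inv(m['view']) if 'view' in m else (tool() if T is None else T)@m['T_tool_cam']
    out=[]
    for u,v in pts:
        d=C[:3,:3]@np.linalg.solve(m['intrinsics'],[u,v,1]);out.append(C[:3,3]+d*(z-C[2,3])/d[2])
    return np.round(np.array(out),4)
E
python3 - <<'E'
from h import *
print('tape',pix('wrist',[(308,87),(312.5,292)],.04).tolist())
print('stripes',pix('wrist',[(253,81),(358,80),(272,296),(354,296)],.04).tolist())
print('rim',pix('wrist',[(238,55),(375,52),(261,305),(367,303)],.022).tolist())
print('offcut top corners',pix('wrist',[(277,149),(336,149),(336,180),(277,180)],.068).tolist())
print('offcut side view',pix('side',[(313,191)],.068).tolist())
print('handle top wrist',pix('wrist',[(275,372)],.057).tolist())
# side: crop B origin (200,295), 2.2x ; handle top corners, mat corners
f=lambda l:[(200+(u-360)/2.2,295+v/2.2) for u,v in l]
print('mat side',pix('side',f([(517,30),(643,32),(651,140),(514,146)]),.005).tolist())
print('handle side',pix('side',f([(566,40),(614,52),(610,80),(561,64)]),.057).tolist())
print('sole side',pix('side',f([(553,43),(635,65),(624,108),(541,78)]),.021).tolist())
g=lambda l:[(150+(u-360)/3.1,240+(v-210)/3.1) for u,v in l]
print('mat scene',pix('scene',g([(517,230),(630,325),(517,434),(404,325)]),.005).tolist())
print('handle scene',pix('scene',g([(483,270),(515,258),(540,312),(508,325)]),.057).tolist())
print('bin rim scene/side',pix('scene',[(396,92),(367,123)],.085).tolist(),pix('side',[(265,123),(316,124)],.085).tolist())
print('bin base side',pix('side',[(250+48/3,95+165/3),(250+190/3,95+171/3)],0).tolist())
E
```

```text
tape [[0.5379, 0.0968, 0.04], [0.5414, -0.1526, 0.04]]
stripes [[0.4804, 0.1027, 0.04], [0.5903, 0.1037, 0.04], [0.4886, -0.1587, 0.04], [0.5955, -0.1585, 0.04]]
rim [[0.4623, 0.1301, 0.022], [0.6096, 0.133, 0.022], [0.4695, -0.1856, 0.022], [0.6163, -0.1821, 0.022]]
offcut top corners [[0.5065, 0.0357, 0.068], [0.567, 0.0357, 0.068], [0.5676, 0.0031, 0.068], [0.5052, 0.0031, 0.068]]
offcut side view [[0.5339, 0.0182, 0.068]]
handle top wrist [[0.4903, -0.2667, 0.057]]
mat side [[0.4246, -0.2438, 0.005], [0.5439, -0.2566, 0.005], [0.5404, -0.3545, 0.005], [0.4212, -0.3487, 0.005]]
handle side [[0.4724, -0.2794, 0.057], [0.5135, -0.2939, 0.057], [0.508, -0.3178, 0.057], [0.4671, -0.3003, 0.057]]
sole side [[0.4591, -0.2662, 0.021], [0.5324, -0.2934, 0.021], [0.5189, -0.3304, 0.021], [0.4472, -0.2975, 0.021]]
mat scene [[0.43, -0.2509, 0.005], [0.5459, -0.255, 0.005], [0.5403, -0.3545, 0.005], [0.423, -0.3487, 0.005]]
handle scene [[0.4643, -0.2972, 0.057], [0.4745, -0.2784, 0.057], [0.5157, -0.2954, 0.057], [0.5061, -0.314, 0.057]]
bin rim scene/side [[0.5479, 0.391, 0.085], [0.5503, 0.2372, 0.085]] [[0.4187, 0.2669, 0.085], [0.5611, 0.2496, 0.085]]
bin base side [[0.4123, 0.248, 0.0], [0.5508, 0.2269, 0.0]]
```

Request:
drive_tool --plan '[{"dx":0.485,"dy":-0.33,"dz":0.6},{"dz":0.8},{"dz":0.8},{"dz":0.8},{"dz":0.8},{"dz":0.4},{},{}]' --grip 1

```text
invalid input
```

Request:
drive_tool --plan '[{"dx":0.485,"dy":-0.33,"dz":0.6,"wx":0,"wy":0,"wz":0},{"dx":0,"dy":0,"dz":0.8,"wx":0,"wy":0,"wz":0},{"dx":0,"dy":0,"dz":0.8,"wx":0,"wy":0,"wz":0},{"dx":0,"dy":0,"dz":0.8,"wx":0,"wy":0,"wz":0},{"dx":0,"dy":0,"dz":0.8,"wx":0,"wy":0,"wz":0},{"dx":0,"dy":0,"dz":0.4,"wx":0,"wy":0,"wz":0},{"dx":0,"dy":0,"dz":0,"wx":0,"wy":0,"wz":0},{"dx":0,"dy":0,"dz":0,"wx":0,"wy":0,"wz":0}]' --grip 1

```text
clock: 0.95
ee_pos: [0.537, 0.0194, 0.0712]
tool_rot: [180.0, 0.0, 90.0]
force: [0.1, 0.9, 0.8]
finger_gap: 1.004
grasp_force: 0.0
```

Request:
drive_tool --plan '[{"dx":0,"dy":0,"dz":0.3,"wx":0,"wy":0,"wz":0},{"dx":0,"dy":0,"dz":0.3,"wx":0,"wy":0,"wz":0},{"dx":0,"dy":0,"dz":0,"wx":0,"wy":0,"wz":0}]'

```text
clock: 1.25
ee_pos: [0.536, 0.0195, 0.0453]
tool_rot: [-179.9, -0.0, 90.0]
force: [0.2, 0.4, -0.9]
finger_gap: 1.002
grasp_force: 0.0
```

Request:
drive_tool --plan '[{"dx":0,"dy":0,"dz":0,"wx":0,"wy":0,"wz":0},{"dx":0,"dy":0,"dz":0,"wx":0,"wy":0,"wz":0},{"dx":0,"dy":0,"dz":0,"wx":0,"wy":0,"wz":0},{"dx":0,"dy":0,"dz":0,"wx":0,"wy":0,"wz":0},{"dx":0,"dy":0,"dz":0,"wx":0,"wy":0,"wz":0}]' --grip -1

```text
clock: 1.75
ee_pos: [0.5369, 0.0194, 0.047]
tool_rot: [180.0, 0.0, 90.0]
force: [-0.6, -0.9, 3.0]
finger_gap: 0.679
grasp_force: 30.0
```

Request:
drive_tool --plan '[{"dx":0,"dy":0,"dz":-0.6,"wx":0,"wy":0,"wz":0},{"dx":0,"dy":0,"dz":-0.9,"wx":0,"wy":0,"wz":0},{"dx":0,"dy":0,"dz":-0.9,"wx":0,"wy":0,"wz":0},{"dx":0,"dy":0,"dz":-0.9,"wx":0,"wy":0,"wz":0},{"dx":0.8,"dy":-0.3,"dz":-0.5,"wx":0,"wy":0,"wz":0},{"dx":0.9,"dy":-0.3,"dz":0,"wx":0,"wy":0,"wz":0},{"dx":0.9,"dy":-0.3,"dz":0,"wx":0,"wy":0,"wz":0},{"dx":0.9,"dy":-0.3,"dz":0,"wx":0,"wy":0,"wz":0},{"dx":0,"dy":0,"dz":0,"wx":0,"wy":0,"wz":0}]'

```text
clock: 2.65
ee_pos: [0.4871, 0.1626, 0.199]
tool_rot: [-180.0, -0.0, 90.2]
force: [0.8, -0.7, 0.3]
finger_gap: 0.673
grasp_force: 30.0
```

Run:
```python
from h import *
import cv2
T=tool();np.save('T1.npy',T);print(T[:3,3]);f=env.grab_frame('wrist');cv2.imwrite('pics/wrist1.png',f)
```

```text
[0.48708995 0.16259253 0.19896429]
```

View pics/wrist1.png

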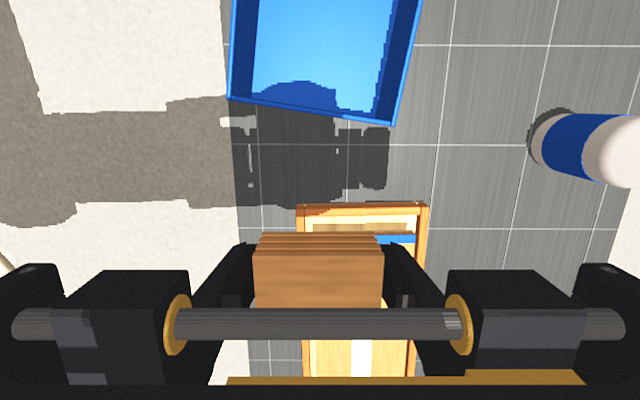

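The offcut is held between the fingers at (318,270). The bin's front rim runs from (227,97) to (394,125).

Run:
```python
from h import *
p=pix('wrist',[(227,97),(394,125)],.085,np.load('T1.npy'));print(p)
d=p[1]-p[0];w=np.linalg.norm(d);n=np.array([-d[1],d[0],0])/w
c=p.mean(0)+.07*n;print(w,c,(c-tool()[:3,3])/.04)
```

```text
[[0.4126 0.2472 0.085 ]
 [0.5483 0.2259 0.085 ]]
0.13736149387655913 [0.49130457 0.3057033  0.085     ] [ 0.08306291  3.61925047 -2.84722958]
```

Request:
drive_tool --plan '[{"dx":0.9,"dy":0.04,"dz":0,"wx":0,"wy":0,"wz":0.04},{"dx":0.9,"dy":0.1,"dz":0,"wx":0,"wy":0,"wz":0},{"dx":0.9,"dy":0.14,"dz":0,"wx":0,"wy":0,"wz":0},{"dx":0.9,"dy":0.14,"dz":0,"wx":0,"wy":0,"wz":0},{"dx":0,"dy":0.1,"dz":0.8,"wx":0,"wy":0,"wz":0},{"dx":0,"dy":0,"dz":0.8,"wx":0,"wy":0,"wz":0},{"dx":0,"dy":0,"dz":0.8,"wx":0,"wy":0,"wz":0},{"dx":0,"dy":0,"dz":0.5,"wx":0,"wy":0,"wz":0},{"dx":0,"dy":0,"dz":0,"wx":0,"wy":0,"wz":0}]'

```text
clock: 3.6
ee_pos: [0.524, 0.2994, 0.0851]
tool_rot: [179.8, -0.0, 82.8]
force: [-6.7, -2.3, 15.9]
finger_gap: 0.678
grasp_force: 41.0
```

I got the sideways sign wrong in the turned frame, and the right finger is on the bin wall. I'll lift, shift and lower again.

Request:
drive_tool --plan '[{"dx":0,"dy":0,"dz":-0.7,"wx":0,"wy":0,"wz":0},{"dx":0,"dy":0,"dz":-0.7,"wx":0,"wy":0,"wz":0},{"dx":0.05,"dy":-0.42,"dz":0,"wx":0,"wy":0,"wz":0},{"dx":0,"dy":-0.42,"dz":0,"wx":0,"wy":0,"wz":0},{"dx":0,"dy":0,"dz":0,"wx":0,"wy":0,"wz":0}]'

```text
clock: 4.1
ee_pos: [0.4891, 0.3057, 0.1389]
tool_rot: [-180.0, 0.0, 82.8]
force: [0.4, 0.6, 0.2]
finger_gap: 0.671
grasp_force: 30.0
```

Run:
```python
from h import *
import cv2
a=cv2.resize(env.grab_frame('scene')[40:240,240:460],None,fx=1.8,fy=2.5);b=cv2.resize(env.grab_frame('side')[60:260,210:430],None,fx=1.8,fy=2.5)
cv2.imwrite('pics/chk2.png',np.hstack([a,b]))
```

```text
(no output)
```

View pics/chk2.png

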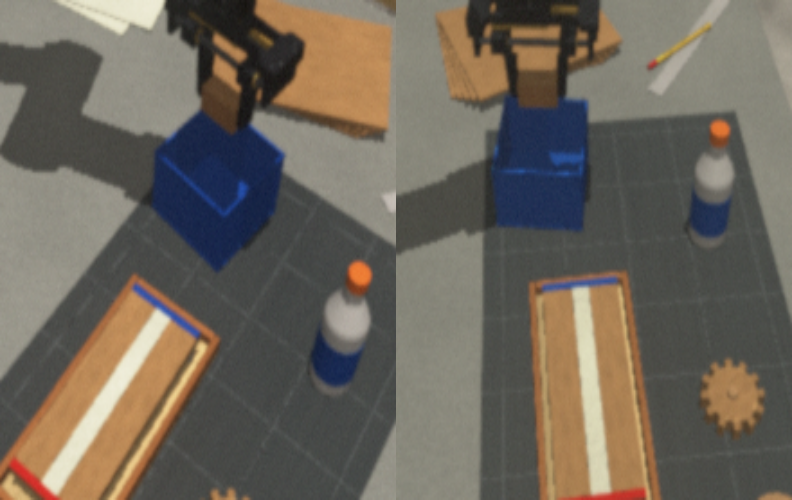

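The offcut is still held, now over the bin, and the tape is fully uncovered. Lower and release.

Request:
drive_tool --plan '[{"dx":0,"dy":0,"dz":0.6,"wx":0,"wy":0,"wz":0},{"dx":0,"dy":0,"dz":0.6,"wx":0,"wy":0,"wz":0},{"dx":0,"dy":0,"dz":0.4,"wx":0,"wy":0,"wz":0},{"dx":0,"dy":0,"dz":0,"wx":0,"wy":0,"wz":0}]'

```text
clock: 4.6
ee_pos: [0.49, 0.3054, 0.0725]
tool_rot: [-179.8, 0.1, 82.7]
force: [-1.3, 0.3, 1.0]
finger_gap: 0.681
grasp_force: 30.0
```

Request:
drive_tool --plan '[{"dx":0,"dy":0,"dz":0,"wx":0,"wy":0,"wz":0},{"dx":0,"dy":0,"dz":0,"wx":0,"wy":0,"wz":0},{"dx":0,"dy":0,"dz":0,"wx":0,"wy":0,"wz":0},{"dx":0,"dy":0,"dz":0,"wx":0,"wy":0,"wz":0}]' --grip 0.64

```text
clock: 5.0
ee_pos: [0.4902, 0.3064, 0.0754]
tool_rot: [179.9, -0.0, 82.8]
force: [-0.3, 0.6, -0.2]
finger_gap: 0.817
grasp_force: 0.0
```

Request:
drive_tool --plan '[{"dx":0,"dy":0,"dz":-0.8,"wx":0,"wy":0,"wz":0},{"dx":0,"dy":0,"dz":-0.8,"wx":0,"wy":0,"wz":0},{"dx":0,"dy":0,"dz":-0.8,"wx":0,"wy":0,"wz":0},{"dx":0,"dy":0,"dz":-0.8,"wx":0,"wy":0,"wz":0},{"dx":-1,"dy":0,"dz":-0.4,"wx":0,"wy":0,"wz":-0.04},{"dx":-1,"dy":0,"dz":0,"wx":0,"wy":0,"wz":0},{"dx":-1,"dy":0,"dz":0,"wx":0,"wy":0,"wz":0},{"dx":0,"dy":0,"dz":0,"wx":0,"wy":0,"wz":0}]'

```text
clock: 5.8
ee_pos: [0.4849, 0.1834, 0.2194]
tool_rot: [180.0, 0.0, 89.8]
force: [-0.3, -0.1, -0.4]
finger_gap: 0.82
grasp_force: 0.0
```

Run:
```python
from h import *
import cv2
T=tool();np.save('T2.npy',T);print(T[:3,3]);cv2.imwrite('pics/wrist2.png',env.grab_frame('wrist'))
```

```text
[0.48494999 0.18337848 0.21941635]
```

View pics/wrist2.png

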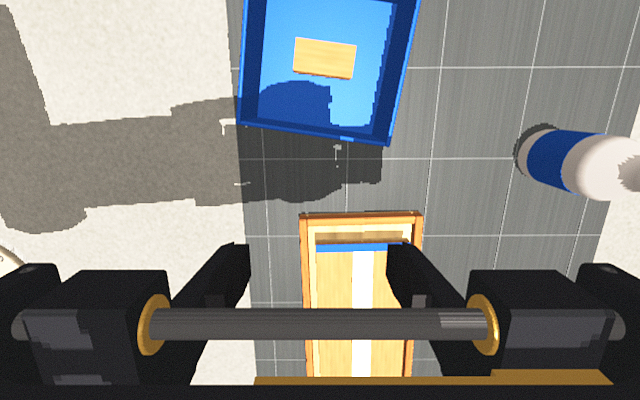

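The offcut lies in the bin at (324,58), released. Next I move to look at the block.

Request:
drive_tool --plan '[{"dx":-1,"dy":0,"dz":0,"wx":0,"wy":0,"wz":0},{"dx":-1,"dy":0,"dz":0,"wx":0,"wy":0,"wz":0},{"dx":-1,"dy":0,"dz":0,"wx":0,"wy":0,"wz":0},{"dx":-1,"dy":0,"dz":0,"wx":0,"wy":0,"wz":0},{"dx":-1,"dy":0,"dz":0,"wx":0,"wy":0,"wz":0},{"dx":-1,"dy":0,"dz":0,"wx":0,"wy":0,"wz":0},{"dx":-1,"dy":0,"dz":0,"wx":0,"wy":0,"wz":0},{"dx":-1,"dy":0,"dz":0,"wx":0,"wy":0,"wz":0},{"dx":-1,"dy":0,"dz":0,"wx":0,"wy":0,"wz":0},{"dx":-1,"dy":0,"dz":0,"wx":0,"wy":0,"wz":0},{"dx":-1,"dy":0,"dz":0,"wx":0,"wy":0,"wz":0},{"dx":-1,"dy":0,"dz":0,"wx":0,"wy":0,"wz":0}]' --grip 0.8

```text
clock: 7.05
ee_pos: [0.4855, -0.2942, 0.2189]
tool_rot: [180.0, 0.0, 90.1]
force: [0.9, 0.1, 0.3]
finger_gap: 0.897
grasp_force: 0.0
```

Request:
drive_tool --plan '[{"dx":-0.8,"dy":0,"dz":0,"wx":0,"wy":0,"wz":0},{"dx":-0.8,"dy":0,"dz":0,"wx":0,"wy":0,"wz":0},{"dx":0,"dy":0,"dz":0,"wx":0,"wy":0,"wz":0},{"dx":0,"dy":0,"dz":0,"wx":0,"wy":0,"wz":0}]'

```text
clock: 7.45
ee_pos: [0.4854, -0.3568, 0.2184]
tool_rot: [-180.0, -0.0, 90.0]
force: [-0.1, 0.2, -1.0]
finger_gap: 0.898
grasp_force: 0.0
```

Run:
```python
from h import *
import cv2
T=tool();np.save('T3.npy',T);print(T[:3,3]);cv2.imwrite('pics/wrist3.png',env.grab_frame('wrist'))
```

```text
[ 0.48538367 -0.35676938  0.21842029]
```

View pics/wrist3.png

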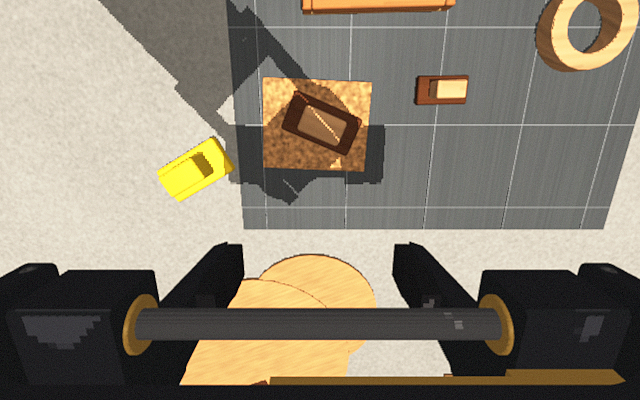

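The block is on the mat around (322,122), the mat spans (264,77) to (371,171), the small twin is at (441,90) and the yellow one at (196,169). I'll enlarge for exact corners.

Run:
```python
import cv2
cv2.imwrite('pics/crop3.png',cv2.convertScaleAbs(cv2.resize(cv2.imread('pics/wrist3.png')[70:180,255:385],None,fx=5,fy=5,interpolation=2),alpha=1.8))
```

```text
(no output)
```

View pics/crop3.png

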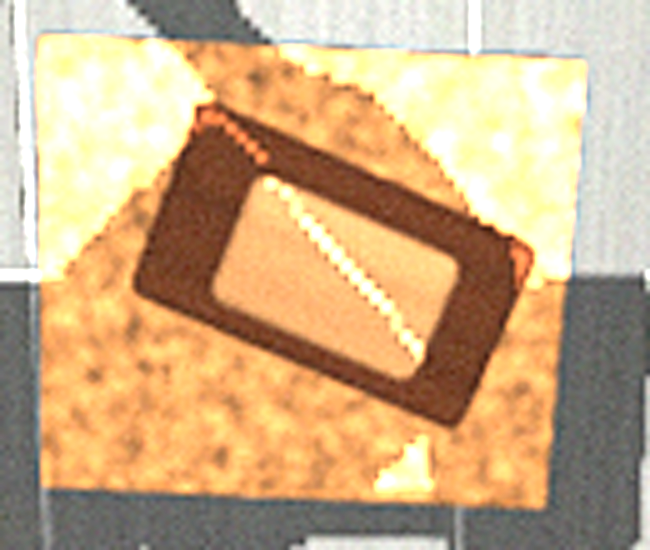

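Run:
```python
from h import *
T=np.load('T3.npy');g=lambda l:[(255+u/5,70+v/5) for u,v in l]
for n,l,z in(('sole',[(207,102),(533,250),(458,427),(137,287)],.021),('handle',[(253,175),(462,263),(417,382),(210,297)],.057),('mat',[(37,33),(587,60),(547,508),(42,488)],.005)):
    p=pix('wrist',g(l),z,T);e=(p[1]-p[0]+p[2]-p[3])/2;f=(p[3]-p[0]+p[2]-p[1])/2
    print(n,p.mean(0),'len',np.linalg.norm(e),np.linalg.norm(f),'ang',np.degrees(np.arctan2(e[1],e[0])),np.degrees(np.arctan2(f[1],f[0])))
# seam from unobstructed side/scene crop
```

```text
sole [ 0.488675 -0.297425  0.021   ] len 0.07670935405802863 0.04123523978346678 ang -23.3064735725008 -112.30455696690252
handle [ 0.488375 -0.29755   0.057   ] len 0.043833577312375555 0.024315478609313844 ang -21.97131809932451 -110.3354127428117
mat [ 0.4816   -0.301175  0.005   ] len 0.1202103676893137 0.10013811711830815 ang -2.455392223524164 -92.403808765253
```

Request:
drive_tool --plan '[{"dx":0.74,"dy":0.04,"dz":0,"wx":0,"wy":0,"wz":0},{"dx":0.74,"dy":0.04,"dz":0,"wx":0,"wy":0,"wz":0},{"dx":0,"dy":0,"dz":0.3,"wx":0,"wy":0,"wz":-0.047},{"dx":0,"dy":0,"dz":0.3,"wx":0,"wy":0,"wz":-0.047},{"dx":0,"dy":0,"dz":0.3,"wx":0,"wy":0,"wz":-0.047},{"dx":0,"dy":0,"dz":0.3,"wx":0,"wy":0,"wz":-0.047},{"dx":0,"dy":0,"dz":0.3,"wx":0,"wy":0,"wz":-0.047},{"dx":0,"dy":0,"dz":0.3,"wx":0,"wy":0,"wz":-0.047},{"dx":0,"dy":0,"dz":0.3,"wx":0,"wy":0,"wz":-0.047},{"dx":0,"dy":0,"dz":0.3,"wx":0,"wy":0,"wz":-0.047},{"dx":0,"dy":0,"dz":0,"wx":0,"wy":0,"wz":0},{"dx":0,"dy":0,"dz":0,"wx":0,"wy":0,"wz":0}]'

```text
clock: 8.7
ee_pos: [0.4885, -0.2972, 0.1233]
tool_rot: [-180.0, 0.0, 157.5]
force: [-0.1, 0.4, 0.3]
finger_gap: 0.897
grasp_force: 0.0
```

Request:
drive_tool --plan '[{"dx":0,"dy":0,"dz":0.7,"wx":0,"wy":0,"wz":0},{"dx":0,"dy":0,"dz":0.7,"wx":0,"wy":0,"wz":0},{"dx":0,"dy":0,"dz":0.6,"wx":0,"wy":0,"wz":0},{"dx":0,"dy":0,"dz":0.3,"wx":0,"wy":0,"wz":0},{"dx":0,"dy":0,"dz":0.13,"wx":0,"wy":0,"wz":0},{"dx":0,"dy":0,"dz":0,"wx":0,"wy":0,"wz":0},{"dx":0,"dy":0,"dz":0,"wx":0,"wy":0,"wz":0}]'

```text
clock: 9.4
ee_pos: [0.4886, -0.2985, 0.0267]
tool_rot: [-180.0, 0.1, 157.7]
force: [0.9, 0.1, 0.7]
finger_gap: 0.902
grasp_force: 0.0
```

Request:
drive_tool --plan '[{"dx":0,"dy":0,"dz":0,"wx":0,"wy":0,"wz":0},{"dx":0,"dy":0,"dz":0,"wx":0,"wy":0,"wz":0},{"dx":0,"dy":0,"dz":0,"wx":0,"wy":0,"wz":0},{"dx":0,"dy":0,"dz":0,"wx":0,"wy":0,"wz":0},{"dx":0,"dy":0,"dz":0,"wx":0,"wy":0,"wz":0},{"dx":0,"dy":0,"dz":0,"wx":0,"wy":0,"wz":0},{"dx":0,"dy":0,"dz":0,"wx":0,"wy":0,"wz":0}]' --grip -1

```text
clock: 10.1
ee_pos: [0.4881, -0.2981, 0.0255]
tool_rot: [180.0, -0.0, 157.7]
force: [-0.0, 0.3, 1.3]
finger_gap: 0.294
grasp_force: 30.4
```

Request:
drive_tool --plan '[{"dx":0,"dy":0,"dz":-0.5,"wx":0,"wy":0,"wz":0},{"dx":0,"dy":0,"dz":-0.5,"wx":0,"wy":0,"wz":0},{"dx":0,"dy":0,"dz":-0.5,"wx":0,"wy":0,"wz":0.0461},{"dx":0,"dy":0,"dz":-0.5,"wx":0,"wy":0,"wz":0.0461},{"dx":0,"dy":0,"dz":-0.5,"wx":0,"wy":0,"wz":0.0461},{"dx":0,"dy":0,"dz":-0.5,"wx":0,"wy":0,"wz":0.0461},{"dx":0,"dy":0,"dz":0,"wx":0,"wy":0,"wz":0.0461},{"dx":0,"dy":0,"dz":0,"wx":0,"wy":0,"wz":0.0461},{"dx":0,"dy":0,"dz":0,"wx":0,"wy":0,"wz":0.0461},{"dx":0,"dy":0,"dz":0,"wx":0,"wy":0,"wz":0.0461},{"dx":0,"dy":0,"dz":0,"wx":0,"wy":0,"wz":0}]'

```text
clock: 11.2
ee_pos: [0.4878, -0.2979, 0.1451]
tool_rot: [-180.0, -0.0, 91.2]
force: [-0.7, 0.4, -2.4]
finger_gap: 0.292
grasp_force: 30.0
```

Request:
drive_tool --plan '[{"dx":0.5,"dy":0.14,"dz":0,"wx":0,"wy":0,"wz":0},{"dx":0.9,"dy":0.14,"dz":0,"wx":0,"wy":0,"wz":0},{"dx":0.9,"dy":0.14,"dz":0,"wx":0,"wy":0,"wz":0},{"dx":0.9,"dy":0.14,"dz":0,"wx":0,"wy":0,"wz":0},{"dx":0.9,"dy":0.14,"dz":0,"wx":0,"wy":0,"wz":0},{"dx":0.9,"dy":0.14,"dz":0,"wx":0,"wy":0,"wz":0},{"dx":0.9,"dy":0.15,"dz":0,"wx":0,"wy":0,"wz":0},{"dx":0.9,"dy":0.15,"dz":0,"wx":0,"wy":0,"wz":0},{"dx":0.9,"dy":0.15,"dz":0,"wx":0,"wy":0,"wz":0},{"dx":0.9,"dy":0.15,"dz":0,"wx":0,"wy":0,"wz":0},{"dx":0.24,"dy":0,"dz":0,"wx":0,"wy":0,"wz":0},{"dx":0,"dy":0,"dz":0,"wx":0,"wy":0,"wz":0}]'

```text
clock: 12.4
ee_pos: [0.5373, 0.0577, 0.1453]
tool_rot: [-180.0, 0.0, 91.6]
force: [0.3, -0.9, -2.2]
finger_gap: 0.292
grasp_force: 30.0
```

Request:
drive_tool --plan '[{"dx":0,"dy":0,"dz":0.6,"wx":0,"wy":0,"wz":0},{"dx":0,"dy":0,"dz":0.6,"wx":0,"wy":0,"wz":0},{"dx":0,"dy":0,"dz":0.5,"wx":0,"wy":0,"wz":0},{"dx":0,"dy":0,"dz":0.2,"wx":0,"wy":0,"wz":0},{"dx":0,"dy":0,"dz":0,"wx":0,"wy":0,"wz":0}]'

```text
clock: 12.9
ee_pos: [0.5373, 0.0557, 0.0689]
tool_rot: [-179.9, -0.0, 91.3]
force: [-0.0, -0.6, -2.3]
finger_gap: 0.293
grasp_force: 30.0
```

Run:
```python
from h import *
import cv2
print(env.read_state()['ee_pos'],env.read_state()['force'])
w=env.grab_frame('wrist');cv2.imwrite('pics/w4.png',w)
a=cv2.resize(env.grab_frame('scene')[120:280,230:370],None,fx=2.8,fy=3.7);b=cv2.resize(env.grab_frame('side')[130:290,265:370],None,fx=3.7,fy=3.7)
cv2.imwrite('pics/chk4.png',np.hstack([a,b]))
```

```text
[0.53733806 0.05567115 0.06887283] [-0.03066662 -0.5646627  -2.33571263]
```

View pics/chk4.png

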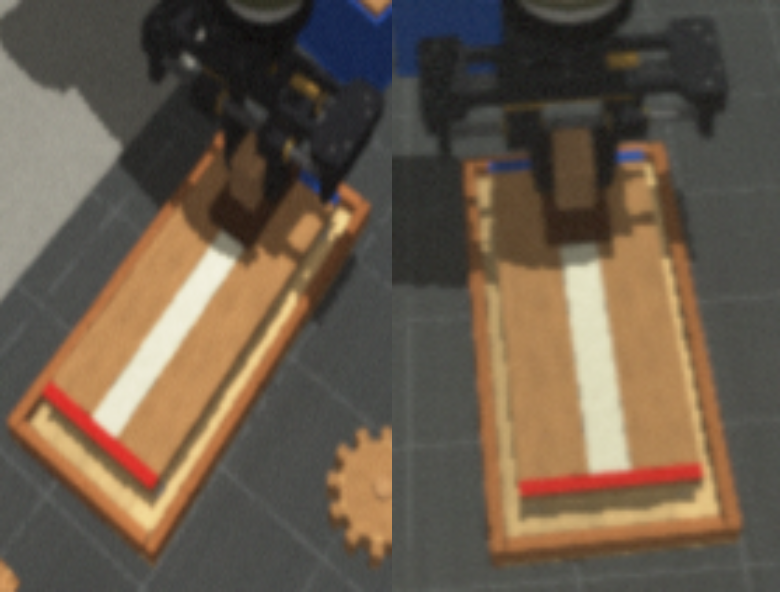

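The block is aligned over the tape at the blue end. I'll press down in steps.

Request:
drive_tool --plan '[{"dx":0,"dy":0,"dz":0.1,"wx":0,"wy":0,"wz":0},{"dx":0,"dy":0,"dz":0.1,"wx":0,"wy":0,"wz":0},{"dx":0,"dy":0,"dz":0.06,"wx":0,"wy":0,"wz":0},{"dx":0,"dy":0,"dz":0,"wx":0,"wy":0,"wz":0},{"dx":0,"dy":0,"dz":0,"wx":0,"wy":0,"wz":0}]'

```text
clock: 13.55
ee_pos: [0.5377, 0.0567, 0.0594]
tool_rot: [180.0, 0.0, 91.3]
force: [-0.9, -0.4, 0.8]
finger_gap: 0.292
grasp_force: 30.0
```

Request:
drive_tool --plan '[{"dx":0,"dy":0,"dz":0.06,"wx":0,"wy":0,"wz":0},{"dx":0,"dy":0,"dz":0.06,"wx":0,"wy":0,"wz":0},{"dx":0,"dy":0,"dz":0,"wx":0,"wy":0,"wz":0},{"dx":0,"dy":0,"dz":0,"wx":0,"wy":0,"wz":0},{"dx":0,"dy":0,"dz":0,"wx":0,"wy":0,"wz":0}]'

```text
clock: 14.05
ee_pos: [0.5377, 0.0567, 0.0546]
tool_rot: [180.0, 0.0, 91.3]
force: [-1.1, -0.7, 4.9]
finger_gap: 0.297
grasp_force: 30.0
```

Request:
drive_tool --plan '[{"dx":-0.1,"dy":0,"dz":0.01,"wx":0,"wy":0,"wz":0},{"dx":-0.15,"dy":0,"dz":0,"wx":0,"wy":0,"wz":0},{"dx":-0.15,"dy":0,"dz":0,"wx":0,"wy":0,"wz":0},{"dx":-0.15,"dy":0,"dz":0,"wx":0,"wy":0,"wz":0}]'

```text
clock: 14.45
ee_pos: [0.5386, 0.0351, 0.0544]
tool_rot: [179.9, -0.1, 91.3]
force: [-0.5, 4.0, 6.7]
finger_gap: 0.297
grasp_force: 30.0
```

Request:
drive_tool --plan '[{"dx":-0.15,"dy":0,"dz":0,"wx":0,"wy":0,"wz":0},{"dx":-0.15,"dy":0,"dz":0,"wx":0,"wy":0,"wz":0},{"dx":-0.15,"dy":0,"dz":0,"wx":0,"wy":0,"wz":0},{"dx":-0.15,"dy":0,"dz":0,"wx":0,"wy":0,"wz":0},{"dx":-0.15,"dy":0,"dz":0,"wx":0,"wy":0,"wz":0},{"dx":-0.15,"dy":0,"dz":0,"wx":0,"wy":0,"wz":0},{"dx":-0.15,"dy":0,"dz":0,"wx":0,"wy":0,"wz":0},{"dx":-0.15,"dy":0,"dz":0,"wx":0,"wy":0,"wz":0},{"dx":-0.15,"dy":0,"dz":0,"wx":0,"wy":0,"wz":0}]'

```text
clock: 15.35
ee_pos: [0.5398, -0.0189, 0.0544]
tool_rot: [179.9, -0.0, 91.3]
force: [-0.1, 3.9, 6.0]
finger_gap: 0.293
grasp_force: 30.0
```

Request:
drive_tool --plan '[{"dx":-0.17,"dy":0,"dz":0,"wx":0,"wy":0,"wz":0},{"dx":-0.17,"dy":0,"dz":0,"wx":0,"wy":0,"wz":0},{"dx":-0.17,"dy":0,"dz":0,"wx":0,"wy":0,"wz":0},{"dx":-0.17,"dy":0,"dz":0,"wx":0,"wy":0,"wz":0},{"dx":-0.17,"dy":0,"dz":0,"wx":0,"wy":0,"wz":0},{"dx":-0.17,"dy":0,"dz":0,"wx":0,"wy":0,"wz":0},{"dx":-0.17,"dy":0,"dz":0,"wx":0,"wy":0,"wz":0},{"dx":-0.17,"dy":0,"dz":0,"wx":0,"wy":0,"wz":0},{"dx":-0.17,"dy":0,"dz":0,"wx":0,"wy":0,"wz":0},{"dx":-0.17,"dy":0,"dz":0,"wx":0,"wy":0,"wz":0},{"dx":-0.17,"dy":0,"dz":0,"wx":0,"wy":0,"wz":0},{"dx":-0.17,"dy":0,"dz":0,"wx":0,"wy":0,"wz":0}]'

```text
clock: 16.55
ee_pos: [0.5416, -0.1006, 0.0543]
tool_rot: [179.9, -0.0, 91.3]
force: [-0.0, 3.4, 5.1]
finger_gap: 0.292
grasp_force: 30.0
```

Request:
drive_tool --plan '[{"dx":-0.12,"dy":0,"dz":0,"wx":0,"wy":0,"wz":0},{"dx":-0.1,"dy":0,"dz":0,"wx":0,"wy":0,"wz":0},{"dx":0,"dy":0,"dz":0,"wx":0,"wy":0,"wz":0},{"dx":0,"dy":0,"dz":0,"wx":0,"wy":0,"wz":0},{"dx":0,"dy":0,"dz":0,"wx":0,"wy":0,"wz":0},{"dx":0,"dy":0,"dz":0,"wx":0,"wy":0,"wz":0}]'

```text
clock: 17.15
ee_pos: [0.5418, -0.1099, 0.0544]
tool_rot: [179.9, 0.0, 91.3]
force: [-0.6, 0.1, 5.9]
finger_gap: 0.29
grasp_force: 30.0
```

Request:
drive_tool --plan '[{"dx":0,"dy":0,"dz":-0.5,"wx":0,"wy":0,"wz":0},{"dx":0,"dy":0,"dz":-0.8,"wx":0,"wy":0,"wz":0},{"dx":0,"dy":0,"dz":-0.8,"wx":0,"wy":0,"wz":0},{"dx":-0.75,"dy":-0.11,"dz":0,"wx":0,"wy":0,"wz":0},{"dx":-0.8,"dy":-0.3,"dz":0,"wx":0,"wy":0,"wz":0},{"dx":-0.8,"dy":-0.3,"dz":0,"wx":0,"wy":0,"wz":0},{"dx":-0.8,"dy":-0.3,"dz":0,"wx":0,"wy":0,"wz":0},{"dx":-0.8,"dy":-0.3,"dz":0,"wx":0,"wy":0,"wz":0},{"dx":-0.8,"dy":-0.3,"dz":0,"wx":0,"wy":0,"wz":0},{"dx":0,"dy":0,"dz":0,"wx":0,"wy":0,"wz":0}]'

```text
clock: 18.15
ee_pos: [0.4801, -0.3045, 0.1372]
tool_rot: [-180.0, 0.0, 91.1]
force: [0.1, 0.7, -2.9]
finger_gap: 0.289
grasp_force: 30.0
```

Request:
drive_tool --plan '[{"dx":0,"dy":0,"dz":0.2,"wx":0,"wy":0,"wz":-0.046},{"dx":0,"dy":0,"dz":0.2,"wx":0,"wy":0,"wz":-0.046},{"dx":0,"dy":0,"dz":0.2,"wx":0,"wy":0,"wz":-0.046},{"dx":0,"dy":0,"dz":0.2,"wx":0,"wy":0,"wz":-0.046},{"dx":0,"dy":0,"dz":0.2,"wx":0,"wy":0,"wz":-0.046},{"dx":0,"dy":0,"dz":0.2,"wx":0,"wy":0,"wz":-0.046},{"dx":0,"dy":0,"dz":0.2,"wx":0,"wy":0,"wz":-0.046},{"dx":0,"dy":0,"dz":0.2,"wx":0,"wy":0,"wz":-0.046},{"dx":0,"dy":0,"dz":0.4,"wx":0,"wy":0,"wz":0},{"dx":0,"dy":0,"dz":0.4,"wx":0,"wy":0,"wz":0},{"dx":0,"dy":0,"dz":0,"wx":0,"wy":0,"wz":0}]'

```text
clock: 19.25
ee_pos: [0.4807, -0.2996, 0.0398]
tool_rot: [179.9, -0.2, 157.6]
force: [-0.4, 0.2, -2.5]
finger_gap: 0.293
grasp_force: 30.0
```

Request:
drive_tool --plan '[{"dx":0,"dy":0,"dz":0.15,"wx":0,"wy":0,"wz":0},{"dx":0,"dy":0,"dz":0.12,"wx":0,"wy":0,"wz":0},{"dx":0,"dy":0,"dz":0.06,"wx":0,"wy":0,"wz":0},{"dx":0,"dy":0,"dz":0,"wx":0,"wy":0,"wz":0},{"dx":0,"dy":0,"dz":0,"wx":0,"wy":0,"wz":0}]'

```text
clock: 19.75
ee_pos: [0.4814, -0.3012, 0.029]
tool_rot: [-180.0, 0.0, 157.5]
force: [0.2, 1.1, -2.9]
finger_gap: 0.293
grasp_force: 30.0
```

Request:
drive_tool --plan '[{"dx":0,"dy":0,"dz":0.05,"wx":0,"wy":0,"wz":0},{"dx":0,"dy":0,"dz":0.03,"wx":0,"wy":0,"wz":0},{"dx":0,"dy":0,"dz":0,"wx":0,"wy":0,"wz":0},{"dx":0,"dy":0,"dz":0,"wx":0,"wy":0,"wz":0}]'

```text
clock: 20.15
ee_pos: [0.4813, -0.3011, 0.0255]
tool_rot: [-180.0, 0.0, 157.5]
force: [-0.6, 0.1, -2.4]
finger_gap: 0.293
grasp_force: 30.0
```

Request:
drive_tool --plan '[{"dx":0,"dy":0,"dz":0.03,"wx":0,"wy":0,"wz":0},{"dx":0,"dy":0,"dz":0,"wx":0,"wy":0,"wz":0},{"dx":0,"dy":0,"dz":0,"wx":0,"wy":0,"wz":0}]'

```text
clock: 20.45
ee_pos: [0.4813, -0.3011, 0.0255]
tool_rot: [-180.0, 0.0, 157.5]
force: [-3.0, 3.1, 9.1]
finger_gap: 0.292
grasp_force: 30.0
```

Contact with the mat. Release to a moderate opening, rise, and check.

Request:
drive_tool --plan '[{"dx":0,"dy":0,"dz":0,"wx":0,"wy":0,"wz":0},{"dx":0,"dy":0,"dz":0,"wx":0,"wy":0,"wz":0},{"dx":0,"dy":0,"dz":0,"wx":0,"wy":0,"wz":0},{"dx":0,"dy":0,"dz":0,"wx":0,"wy":0,"wz":0},{"dx":0,"dy":0,"dz":0,"wx":0,"wy":0,"wz":0},{"dx":0,"dy":0,"dz":-0.3,"wx":0,"wy":0,"wz":0},{"dx":0,"dy":0,"dz":-0.8,"wx":0,"wy":0,"wz":0},{"dx":0,"dy":0,"dz":-0.8,"wx":0,"wy":0,"wz":0},{"dx":0,"dy":0,"dz":-0.8,"wx":0,"wy":0,"wz":0},{"dx":0,"dy":0,"dz":-0.8,"wx":0,"wy":0,"wz":0},{"dx":0,"dy":0,"dz":-0.8,"wx":0,"wy":0,"wz":0},{"dx":0,"dy":0,"dz":0,"wx":0,"wy":0,"wz":0}]' --grip 0.7

```text
clock: 21.65
ee_pos: [0.4824, -0.302, 0.2015]
tool_rot: [-179.8, 0.5, 157.5]
force: [0.1, -0.2, 0.0]
finger_gap: 0.849
grasp_force: 0.0
```

Run:
```python
from h import *
import cv2
a=cv2.resize(env.grab_frame('scene')[80:340,130:390],(400,400));b=cv2.resize(env.grab_frame('side')[100:380,200:480],(400,400))
cv2.imwrite('pics/chk5.png',np.hstack([a,b]))
```

```text
(no output)
```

View pics/chk5.png

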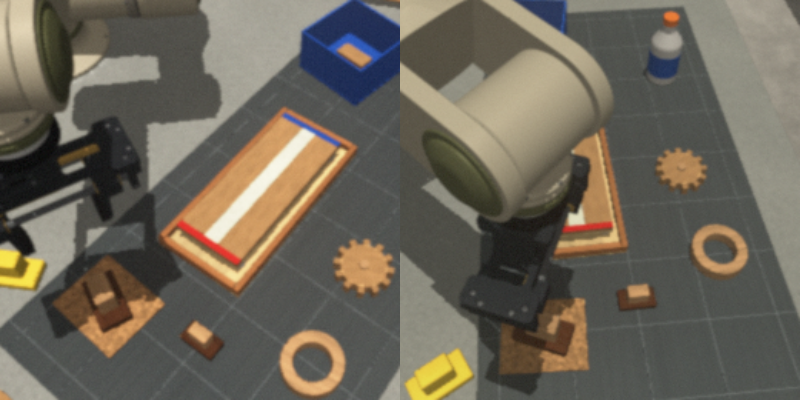

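The block stands upright in the middle of the mat at (107,297), the offcut is in the bin at (353,53), the bystanders have not moved, and the gripper is clear.

```bash
python3 -c "
from rig import env
print(env.finish_job())"
```

```text
the job is handed in; nothing more can be done
None
```

I finished every step and handed the job in at about 22 s, but no verdict came back: the offcut is in the bin, the seam was rubbed blue to red with the bed about half-way down (judged from force and height), the block is back upright on its mat, and the glue, gear and roll were not touched; on the first try at the bin a finger pressed its wall (about 16 N) before I lifted and corrected.

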